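# Load the sample pots into the steriliser cassette and latch its slide gate

## Task

Draw the hold pin up out of its bore on the cassette and hang it by its collar in the side notch, and stand every sample pot from the tray upright on the floor of the cassette's trough. Once all the pots are in and the pin is parked, push the slide gate fully shut until the spring catch clicks up behind it. Leave the bottles and the beaker where they are.

Things in the scene. Friction and masses are not known exactly. Their poses are not given: they have to be found in the camera images.
- cassette: Fixed steel cassette; origin under its trough's centre at table height; x away from the robot, y left. Trough inside 150 (x) by 185 (y) mm, floor 4 mm up, walls 5 mm, tops at 74. Open at the top; a two-beam runway on its -y side, to y -300, carries the open gate. On its near (-x) side: a bored block (x -146 to -80, y -100 to -50, top 68 mm) and, beside the runway, the notch plate
- bore (a point): Mouth of the vertical 15 mm bore in the block's top face, at (-113, -75, 68) mm in the cassette frame. The hold pin stands in it at the start, about 9 to 20 mm ahead of the gate's side ear, so that the gate cannot shut
- notch (a point): Centre of the notch at its plate's top, (-125, -190, 68) mm in the cassette frame: a U slot 17 mm wide in an 8 mm plate, along cassette x, closed end at x -110, open to the robot at x -152, where its prongs have 6 mm high lips. Parked, the pin hangs upright by its collar, shank through the slot; it can be lowered in from above (collar between lips and cassette)
- pin: Steel hold pin, 106 mm long, 120 g; origin at its lower tip, z up along it. Shank 12 mm diameter up to 50 mm, collar 28 mm diameter from 50 to 56 mm, grip 16 mm diameter from 56 to 106 mm. In the bore or in the notch its tip is 18 mm above the table; it must rise 50 mm to leave the bore
- gate (a joint): Travel of the slide gate in m: 0 open (starts at 0 to 0.010), grows along cassette +y, end stop at 0.200 (shut). Plate 176 (x) by 195 (y) mm, underside 78 and top 84 mm above the table; slides stiffly (about 6 to 8 N), stays where left. At its front edge an ear 20 mm wide reaches on the near side to x -146 mm, passing over the bored block; only the pin stops it
- lug (a point): Foot of the push lug on the gate's top face (84 mm above the table): an upright steel bar 60 mm wide (cassette x), 10 mm thick (cassette y), 44 mm tall, centred on this point. At gate travel q it is at cassette x 0, y -0.165 + q (m). Pushing its rear (-y) face along cassette +y shuts the gate
- catch (a joint): Rise of the spring catch in m: 0 while held down beneath the gate plate, 0.012 when popped up behind the gate's rear edge. A brass block 36 by 14 mm at cassette (0, -0.1085), pushed up by a spring of about 5 N; it pops up once the gate is pushed to about 0.196, and then keeps the gate from sliding back
- tray: Shallow steel tray fixed on the table, 240 (x) by 290 (y) mm, rim 14 mm high, floor 4 mm thick, origin under its centre; the sample pots start on it
- pot0: Round metal sample pot with a closed lid, about 175 to 325 g, may be absent: body 54 mm diameter and 40 mm high, on top a round grip knob 22 mm diameter and 24 mm tall (total 64 mm). Origin at the centre of its underside, z up; standing on the tray or on the trough floor its origin is 4 mm above the table. All pots are alike
- pot1: Round metal sample pot with a closed lid, about 175 to 325 g, may be absent: body 54 mm diameter and 40 mm high, on top a round grip knob 22 mm diameter and 24 mm tall (total 64 mm). Origin at the centre of its underside, z up; standing on the tray or on the trough floor its origin is 4 mm above the table. All pots are alike
- pot2: Round metal sample pot with a closed lid, about 175 to 325 g, may be absent: body 54 mm diameter and 40 mm high, on top a round grip knob 22 mm diameter and 24 mm tall (total 64 mm). Origin at the centre of its underside, z up; standing on the tray or on the trough floor its origin is 4 mm above the table. All pots are alike
- pot3: Round metal sample pot with a closed lid, about 175 to 325 g, may be absent: body 54 mm diameter and 40 mm high, on top a round grip knob 22 mm diameter and 24 mm tall (total 64 mm). Origin at the centre of its underside, z up; standing on the tray or on the trough floor its origin is 4 mm above the table. All pots are alike
- pot4: Round metal sample pot with a closed lid, about 175 to 325 g, may be absent: body 54 mm diameter and 40 mm high, on top a round grip knob 22 mm diameter and 24 mm tall (total 64 mm). Origin at the centre of its underside, z up; standing on the tray or on the trough floor its origin is 4 mm above the table. All pots are alike
- pot5: Round metal sample pot with a closed lid, about 175 to 325 g, may be absent: body 54 mm diameter and 40 mm high, on top a round grip knob 22 mm diameter and 24 mm tall (total 64 mm). Origin at the centre of its underside, z up; standing on the tray or on the trough floor its origin is 4 mm above the table. All pots are alike
- amber_bottle: Amber glass bottle, 64 mm diameter, 140 mm tall; a bystander, leave it alone. Origin at the centre of its underside
- beaker: Glass beaker, 72 mm diameter, 90 mm tall; a bystander, leave it alone. Origin at the centre of its underside
- wash_bottle: White wash bottle, 68 mm diameter, 150 mm tall; a bystander, leave it alone. Origin at the centre of its underside
Things that resemble listed ones, but are neither listed nor needed, are in the scene too. Leave any yellow look-alike of the pot0 alone. What is shaped like the pot5 but blue or orange is not meant.

How it is judged (in metres and radians):
On the way, in this order (a step that is already met when the one before it is completed fails the run):
1. every pot stands upright in the trough and the pin hangs in the notch, the gate still open (x of pot0 in the frame of cassette between -0.055 and 0.055 m and y of pot0 in the frame of cassette between -0.075 and 0.075 m and height (world z) of each of pot0, pot1, pot2, pot3, pot4, pot5 below 0.012 m and angle between each of pot0, pot1, pot2, pot3, pot4, pot5's own z axis and vertical below 0.15 rad and x of pot1 in the frame of cassette between -0.055 and 0.055 m and y of pot1 in the frame of cassette between -0.075 and 0.075 m and x of pot2 in the frame of cassette between -0.055 and 0.055 m and y of pot2 in the frame of cassette between -0.075 and 0.075 m and x of pot3 in the frame of cassette between -0.055 and 0.055 m and y of pot3 in the frame of cassette between -0.075 and 0.075 m and x of pot4 in the frame of cassette between -0.055 and 0.055 m and y of pot4 in the frame of cassette between -0.075 and 0.075 m and x of pot5 in the frame of cassette between -0.055 and 0.055 m and y of pot5 in the frame of cassette between -0.075 and 0.075 m and horizontal distance between pin and notch below 0.016 m and height (world z) of pin between 0.012 and 0.026 m and angle between pin's own z axis and vertical below 0.2 rad and value of joint gate below 0.1 m), for 0.2 s.
2. the gate is fully shut and the spring catch has popped up behind it (value of joint gate above 0.192 m and value of joint catch above 0.008 m), for 0.2 s.
At the end, for the whole second after the job is handed in: Every pot present stands upright (0.15 rad) on the trough floor; the pin hangs upright (0.2 rad) and still in the notch, within 16 mm of its centre, tip 12 to 26 mm above the table; the gate is past 192 of its 200 mm and the catch has risen over 8 mm behind it (all of step 2 and x of pot0 in the frame of cassette between -0.055 and 0.055 m and y of pot0 in the frame of cassette between -0.075 and 0.075 m and height (world z) of each of pot0, pot1, pot2, pot3, pot4, pot5 below 0.012 m and angle between each of pot0, pot1, pot2, pot3, pot4, pot5's own z axis and vertical below 0.15 rad and x of pot1 in the frame of cassette between -0.055 and 0.055 m and y of pot1 in the frame of cassette between -0.075 and 0.075 m and x of pot2 in the frame of cassette between -0.055 and 0.055 m and y of pot2 in the frame of cassette between -0.075 and 0.075 m and x of pot3 in the frame of cassette between -0.055 and 0.055 m and y of pot3 in the frame of cassette between -0.075 and 0.075 m and x of pot4 in the frame of cassette between -0.055 and 0.055 m and y of pot4 in the frame of cassette between -0.075 and 0.075 m and x of pot5 in the frame of cassette between -0.055 and 0.055 m and y of pot5 in the frame of cassette between -0.075 and 0.075 m and horizontal distance between pin and notch below 0.016 m and height (world z) of pin between 0.012 and 0.026 m and angle between pin's own z axis and vertical below 0.2 rad and linear speed of pin below 0.05 m/s and velocity of joint gate below 0.02 m/s); the robot touches nothing.
It fails at once if amber_bottle moved more than 40 mm (distance of amber_bottle from where it was at the start of the episode above 0.04 m).
It fails at once if beaker moved more than 40 mm (distance of beaker from where it was at the start of the episode above 0.04 m).
It fails at once if wash_bottle moved more than 40 mm (distance of wash_bottle from where it was at the start of the episode above 0.04 m).
Of pot0, pot1, pot2, pot3, pot4, pot5 only 4 to 6 are there at a start; the rules pass over those that are not, and their reading is None.
At some moment in a run one of pot0, pot1, pot2, pot3, pot4, pot5 may be knocked a few centimetres aside while the robot is not near it.
It also fails if it takes over 210 s, if anything falls off the work surface, if the arm or the gripper's body presses on something with over 40 N, if the wrist force passes 120 N, or if a joint passes its speed limit or range.

## Robot

A 6-joint arm with a two-finger parallel gripper is mounted at the origin on the work surface. World frame = base frame: x ahead of the robot, y to its left, z up, the work surface at z = 0. Lengths are in m, angles in degrees, forces in N, time in s.
With the tool pointing down it reaches from about 0.375 to 0.9 m from the base axis. Payload 3.1 kg.
Tool frame: the origin (TCP) lies on the centre line of the jaws, within the pads' length; the fingertips stand finger_overhang ahead of it and the grasp point (between the pads) lies 5 mm behind it (finger_overhang is the distance from the TCP to the fingertips, in m); z points along the fingers, y is the line along which they close (so a half turn about z gives the same grasp; the last joint's range is limited). The gripper opens to 87 mm and grips with 3 to 60 N. Pads are 19 mm wide; open, the fingers measure 117 mm over their backs; the gripper's body (75 mm by 190 mm) begins 51 mm behind the grasp point.
Start: joints at [66.32, 30.224, 82.088, -0, 67.689, -10.227], TCP at [0.145, 0.608, 0.237] pointing down, gripper open.
Joint ranges: [-176.69, 176.69], [-43.24, 126.21], [12.49, 139.97], [-82, 262], [0, 151.66], [-163.58, 163.58]. Speed limits (degrees/s): [159.86, 159.86, 180, 180, 180, 180].

## Interface

Orientations are given as a 3x3 rotation matrix whose columns are the frame's x, y, z axes.
In Python, from rig import read_state, capture, calibration, hand_in, finger_overhang gives the robot as it stands.
- The arm moves only by the tool send_rows, never from a script. Its argument "plan" is a list of rows, each a list of 5 numbers: the closure in counts, from 0 (fully open) to 255 (shut), then the shift along the tool's x, y, z in m, then the turn about the tool's z in rad. A call has 1 to 20 rows; each row shifts and turns the commanded pose from where the row before left it, along the tool's axes as they then stand; what a row does not reach is not made up. A row lasts 1/12 s, in which the tool goes at most 41.7 mm and 7.16 degrees, less where a joint would pass 70% of its speed; a pose out of reach is approached as far as the arm can. A call is refused whole if a number of a shift passes 0.0417 or a number of a turn 0.125, either way. A call with a gripper value outside its range is refused whole. The fingers move at their own pace and stop on an object; the grip force is fixed at half the most. Time passes only in rows, so rows that do not move let the fingers close. It gives the time, the measured TCP pose, the force, the opening and the grip force at its end, in the units of the state.
- read_state(): the state, without advancing time (a new reading comes with each control period).
- capture(name): name is "side" or "top" or "wrist"; returns (picture, depth): 480x640x3 uint8, blue, green, red; 480x640 float32, m along the optical axis (not along the pixel's ray), 0 where there is no reading.
- calibration(name): a dict with "fx", "fy", "cx", "cy" (pixels), "xyz" and "rotation" of the camera in the world. Camera axes: x right, y down, z forward; pixel columns grow to the right and rows downward; lengths in m; the calibration is good to about 2 mm. A picture is of the moment at which its call begins: read the wrist's pose just before it. calibration takes no time and is no camera call; for the wrist camera it gives the pose at the moment of the call.
- hand_in(): hands the job in; it is judged then, once.
The state is a dict: "time_s": time; "joint_positions": joint angles; "qvel": joint speeds; "tau": joint torques, N m; "position": TCP position; "tcp_rot": TCP orientation; "force": force on the tool from outside, world axes, zero at the start; "moment": the same for the moment, N m; "opening": opening from 0.0 (shut) to 1.0 (fully open); "grasp_force": force on a finger pad.
Only numpy, scipy, OpenCV 4.12 (cv2) and the standard library are available. Lean on these libraries where they do the work, as an engineer would, in place of code of your own. Each camera call takes 0.05 s, during which the arm holds its last target. There are 200 camera calls.

## Working session

There is one attempt and no reset: what is moved stays moved. The work goes in short steps, Python scripts to look and compute and a tool call to move; the robot and the scene stay as the last step left them, time stands still between calls to the robot, and variables do not carry over. Pictures are saved under pics/ and viewed, at most 14 in all, crops included, and the job is handed in when it is done.

Besides the shell and the picture viewer there is one more tool, called after "Call:" as name(argument=value, ...), one argument or row to a line, values as JSON. send_rows: Moves the arm, as the interface text tells. Its arguments: {"type":"object","properties":{"plan":{"type":"array","items":{"type":"array","items":{"type":"number"}}}},"required":["plan"]}

```bash
mkdir -p pics; ls
cat > h.py <<'E'
import numpy as np, cv2
from rig import *
def cloud(name):
    c=calibration(name); im,d=capture(name)
    v,u=np.mgrid[0:480,0:640]
    P=np.stack([(u-c['cx'])/c['fx']*d,(v-c['cy'])/c['fy']*d,d],-1)@np.array(c['rotation']).T+np.array(c['xyz'])
    P[d==0]=np.nan
    return im,d,P,c
E
python3 - <<'E'
from h import *
s=read_state(); print(s, finger_overhang if not callable(finger_overhang) else finger_overhang())
for n in ['top','side','wrist']:
    im,d,P,c=cloud(n); cv2.imwrite(f'pics/{n}0.png',im); print(n,c)
    np.savez(f'{n}0.npz',im=im,P=P)
E
```

```text
pics
{'time_s': 0.0, 'joint_positions': array([ 6.63202013e+01,  3.02777822e+01,  8.21567705e+01,  1.19139607e-04,
        6.76884334e+01, -1.02271090e+01]), 'qvel': array([-0.01155718, -0.00103221, -0.00279554, -0.05542584, -0.00847244,
       -0.05513132]), 'tau': array([-2.43193521e-03, -4.40031731e+01, -1.76592475e+01,  6.32846332e-02,
        5.81239408e-02, -2.10115841e-04]), 'position': array([0.14508371, 0.60720548, 0.23558216]), 'tcp_rot': array([[-9.72562000e-01,  2.32642237e-01, -8.63853640e-04],
       [ 2.32643526e-01,  9.72560090e-01, -1.96501044e-03],
       [ 3.83005150e-04, -2.11206444e-03, -9.99997696e-01]]), 'force': array([-0.39308936,  0.19310545, -0.26189558]), 'moment': array([ 0.02307201, -0.05374052, -0.03227474]), 'grasp_force': 0.0, 'opening': 0.9998771305437076} 0.014
top {'fx': 619.3723878159454, 'fy': 619.3723878159454, 'cx': 323.2367466799949, 'cy': 251.45953029100662, 'xyz': array([0.23710309, 0.07541175, 1.5370529 ]), 'rotation': array([[-0.06563492, -0.97630868,  0.20618783],
       [-0.99784269,  0.06392404, -0.01495591],
       [ 0.00142122, -0.20672465, -0.97839813]])}
side {'fx': 597.5464328587469, 'fy': 597.5464328587469, 'cx': 315.73323629694795, 'cy': 243.6545297719827, 'xyz': array([-0.04531408, -0.69081589,  0.87080191]), 'rotation': array([[ 0.78594788, -0.40285265,  0.46903696],
       [-0.61811116, -0.49355489,  0.61183508],
       [-0.0149839 , -0.77078747, -0.63691614]])}
wrist {'fx': 422.80424997037227, 'fy': 422.80424997037227, 'cx': 324.0678258436417, 'cy': 237.61685657115092, 'xyz': array([0.07646591, 0.6250083 , 0.38332397]), 'rotation': array([[ 0.23077789,  0.93953105,  0.25302763],
       [ 0.97300399, -0.22225165, -0.0621888 ],
       [-0.0021925 ,  0.26054869, -0.96545822]])}
```

View pics/top0.png

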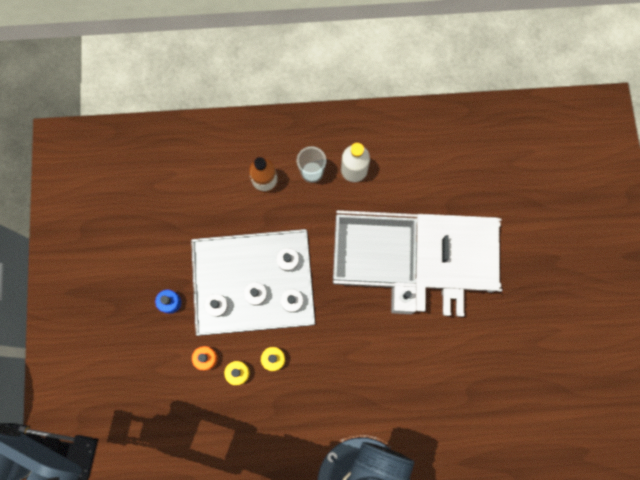

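View pics/side0.png

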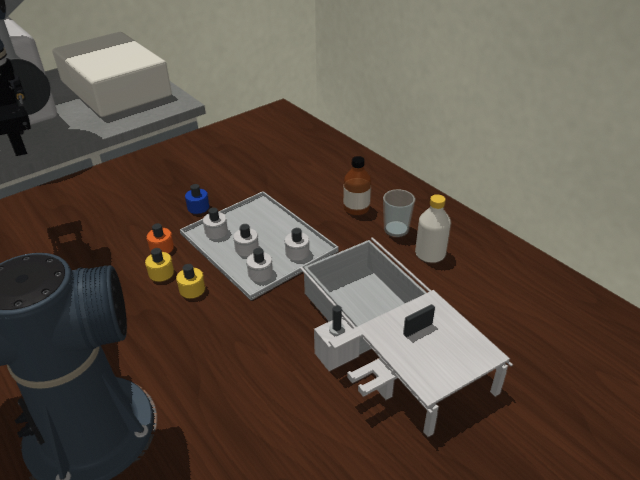

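Top view: four pots (knobs near (216,305), (255,294), (291,300), (287,259)), pin at (407,295), trough at about (375,250), gate lug at (446,249). The blue, orange and yellow ones are look-alikes. Now measure.

Run:
```python
from h import *
for n in ['top','side']:
    z=np.load(n+'0.npz'); im=z['im'].astype(int);P=z['P'];mx=im.max(2);hgt=P[...,2]
    print(n)
    # bright+low saturation steel
    steel=(mx-im.min(2)<40)&(mx>110)
    inb=(P[...,0]>.3)&(P[...,0]<.85)&(abs(P[...,1])<.6)
    dark=(mx<80)&inb&(hgt>.045)&(hgt<.14)
    k,l,st,ce=cv2.connectedComponentsWithStats(dark.astype(np.uint8))
    for i in range(1,k):
        if st[i,4]>8:
            Q=P[l==i]; print('dark',st[i,4],ce[i].round(0),np.median(Q,0).round(4),np.percentile(Q[:,2],[5,95]).round(3), Q.min(0).round(3),Q.max(0).round(3))
    for lo,hi,nm in [(.079,.090,'gate'),(.03,.055,'lids'),(.06,.078,'walls')]:
        m=inb&(hgt>lo)&(hgt<hi)&steel
        k,l,st,ce=cv2.connectedComponentsWithStats(m.astype(np.uint8))
        for i in range(1,k):
            if st[i,4]>40:
                Q=P[l==i]; print(nm,st[i,4],ce[i].round(0),np.median(Q,0).round(4),cv2.minAreaRect(Q[:,:2].astype(np.float32)))
```

```text
top
dark 71 [260. 164.] [0.7539 0.1916 0.1375] [0.13 0.14] [0.742 0.177 0.127] [0.772 0.204 0.14 ]
dark 52 [444. 250.] [ 0.5204 -0.2287  0.1158] [0.103 0.126] [ 0.497 -0.232  0.102] [ 0.55  -0.225  0.13 ]
dark 11 [168. 301.] [0.4513 0.4314 0.0588] [0.049 0.064] [0.448 0.429 0.047] [0.456 0.435 0.065]
gate 64 [316. 152.] [0.8022 0.0517 0.0867] ((0.7934263944625854, 0.0517905168235302), (0.060513515025377274, 0.021136939525604248), 51.7364387512207)
gate 53 [307. 170.] [0.7454 0.0826 0.0862] ((0.7527403235435486, 0.07994510233402252), (0.06312457472085953, 0.022775882855057716), 60.20683288574219)
gate 41 [355. 169.] [ 0.7442 -0.0333  0.0843] ((0.7465713620185852, -0.03973430395126343), (0.0568961501121521, 0.01630256511271), 84.02315521240234)
gate 5325 [457. 254.] [ 0.5165 -0.268   0.084 ] ((0.495658814907074, -0.26635998487472534), (0.2003231644630432, 0.23528757691383362), 84.21669006347656)
lids 106 [311. 159.] [0.7977 0.0698 0.0434] ((0.7905644178390503, 0.06726881861686707), (0.05802266299724579, 0.031275562942028046), 88.9164810180664)
lids 83 [353. 174.] [ 0.7433 -0.0331  0.04
[... 4913 characters left out ...]
7345457077026), (0.19165216386318207, 0.18384049832820892), 82.70435333251953)
walls 41 [392. 257.] [ 0.634  -0.0592  0.0768] ((0.6352035999298096, -0.057640109211206436), (0.05999520793557167, 0.0060823829844594), 82.62069702148438)
walls 44 [412. 275.] [ 0.6269 -0.1213  0.0766] ((0.6269199252128601, -0.12432442605495453), (0.06375797092914581, 0.006177980452775955), 82.51751708984375)
walls 283 [326. 332.] [ 0.4054 -0.1255  0.0683] ((0.41031143069267273, -0.13203416764736176), (0.051799602806568146, 0.03879929706454277), 83.0545883178711)
walls 716 [373. 375.] [ 0.4104 -0.2524  0.0681] ((0.4048224091529846, -0.2479751855134964), (0.052673500031232834, 0.066866934299469), 82.71817779541016)
```

View pics/wrist0.png

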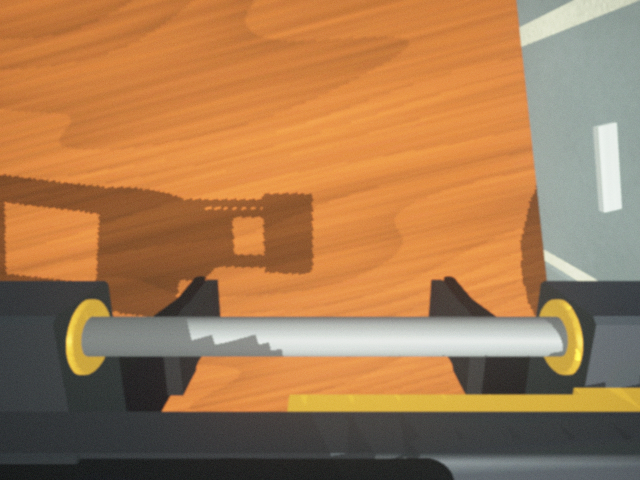

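Call:
send_rows(
  plan=[
    [0,0,0,0,0.121],
    [0,0,0,0,0.121],
    [0,0,0,0,0.121],
    [0,0,0,0,0.121],
    [0,0,0,0,0.121],
    [0,0,0,0,0.121],
    [0,0,0,0,0.121],
    [0,0,0,0,0.121],
    [0,0,0,0,0.121],
    [0,0,0,0,0.121],
    [0,0,0,0,0.121],
    [0,0,0,0,0.121],
    [0,-0.0155,0.0376,0,0],
    [0,-0.0155,0.0376,0,0],
    [0,-0.0155,0.0376,0,0],
    [0,-0.0155,0.0376,0,0],
    [0,-0.0155,0.0376,0,0],
    [0,-0.0155,0.0376,0,0],
    [0,-0.0155,0.0376,0,0],
    [0,-0.0155,0.0376,0,0],
  ],
)

```text
time_s: 1.82
position: [0.4311, 0.4485, 0.2363]
tcp_rot: [[0.116, 0.993, -0.001], [0.993, -0.116, -0.0], [-0.0, -0.001, -1.0]]
force: [0.3, 0.0, -0.1]
opening: 1.003
grasp_force: 0.0
```

```bash
cat >> h.py <<'E'
YAW=np.deg2rad(-6.5); RC=np.array([[np.cos(YAW),-np.sin(YAW)],[np.sin(YAW),np.cos(YAW)]]); OC=np.array([.5458,-.0729])
def cas(x,y): return OC+RC@np.array([x,y])
def goto(x,y,z,yawdeg,maxstep=.038):
    "tool-axis shift/turn from measured pose to target (yaw of tool y)"
    s=read_state(); p=s['position']; R=s['tcp_rot']; yaw=np.degrees(np.arctan2(R[1,1],R[0,1]))
    t=np.radians((yaw-yawdeg+180)%360-180)
    a=np.radians(yawdeg); Rt=np.array([[np.sin(a),np.cos(a),0],[-np.cos(a),np.sin(a),0],[0,0,-1]])
    D=np.array([x,y,z])-p
    print('t',round(s['time_s'],2),'pos',p.round(4),'yaw',round(yaw,2),'turn',t.round(4),'shift(after turn)',(Rt.T@D).round(4),'now-axes',(R.T@D).round(4),'F',s['force'].round(1),'open',round(s['opening'],3),'j',s['joint_positions'].round(0))
E
python3 -c "
from h import *
goto(*cas(-.113,-.075),.22,-6.5)"
```

```text
t 1.82 pos [0.4311 0.4485 0.2363] yaw -6.65 turn -0.0026 shift(after turn) [0.58   0.06   0.0163] now-axes [-0.5799  0.0615  0.0165] F [ 0.3  0.  -0.1] open 1.003 j [36. 30. 83.  0. 68. 42.]
```

Call:
send_rows(
  plan=[
    [0,-0.0387,0.0041,0.001,0],
    [0,-0.0387,0.0041,0.001,0],
    [0,-0.0387,0.0041,0.001,0],
    [0,-0.0387,0.0041,0.001,0],
    [0,-0.0387,0.0041,0.001,0],
    [0,-0.0387,0.0041,0.001,0],
    [0,-0.0387,0.0041,0.001,0],
    [0,-0.0387,0.0041,0.001,0],
    [0,-0.0387,0.0041,0.001,0],
    [0,-0.0387,0.0041,0.001,0],
    [0,-0.0387,0.0041,0.001,0],
    [0,-0.0387,0.0041,0.001,0],
    [0,-0.0387,0.0041,0.001,0],
    [0,-0.0387,0.0041,0.001,0],
    [0,-0.0387,0.0041,0.001,0],
    [0,0,0,0,0],
    [0,0,0,0,0],
  ],
)

```text
time_s: 3.23
position: [0.4237, -0.136, 0.2214]
tcp_rot: [[0.121, 0.993, 0.0], [0.993, -0.121, 0.0], [0.0, 0.0, -1.0]]
force: [-0.9, 0.5, -0.4]
opening: 0.998
grasp_force: 0.0
```

```bash
sed -i 's/\[\[np.sin(a),np.cos(a),0\],\[-np.cos(a),np.sin(a),0\]/[[-np.sin(a),np.cos(a),0],[np.cos(a),np.sin(a),0]/' h.py
python3 -c "
from h import *
goto(*cas(-.113,-.075),.104,-6.5)
im,d,P,c=cloud('wrist'); cv2.imwrite('pics/w1.png',im); np.savez('w1.npz',im=im,P=P)
R=np.array(c['rotation'])
for q in [(*cas(-.113,-.075),.124),(*cas(-.113,-.075),.074),(*cas(-.125,-.19),.068)]:
    k=R.T@(np.array(q)-c['xyz']); print(c['cx']+c['fx']*k[0]/k[2], c['cy']+c['fy']*k[1]/k[2])
"
```

```text
t 3.23 pos [ 0.4237 -0.136   0.2214] yaw -6.93 turn -0.0074 shift(after turn) [0.0015 0.0012 0.1174] now-axes [0.0015 0.0011 0.1174] F [-0.9  0.5 -0.4] open 0.998 j [-32.  18. 108.   0.  54. -25.]
325.1921563725238 244.66068863185532
324.9734284605497 225.37305936485734
310.69709319082637 363.2715443875268
```

View pics/w1.png

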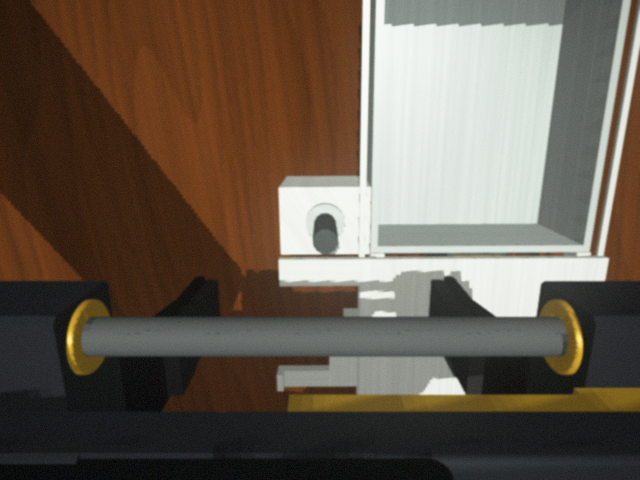

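The wrist view shows the pin top at (325,241), block at (320,215), gate front edge horizontal at row 257, trough to the right; prediction for the pin was (325,245).

```bash
python3 -c "
from h import *
z=np.load('w1.npz');im=z['im'].astype(int);P=z['P'];h=P[...,2]
sub=np.zeros(h.shape,bool);sub[190:262,290:360]=1
m=sub&(im.max(2)<90)&(h>.118)&(h<.13); Q=P[m]; print('pin top',m.sum(),Q.mean(0),(Q.min(0)+Q.max(0))/2)
g=(h>.08)&(h<.088)
pts=[]
for u in range(285,600,5):
    v=np.where(g[235:270,u])[0]
    if len(v): pts.append(P[235+v[0],u,:2])
pts=np.array(pts); k=np.polyfit(pts[:,0],pts[:,1],1); print('gate edge yaw',np.degrees(np.arctan(k[0])),len(pts), 'in cas', (RC.T@(np.median(pts,0)-OC)))
# near wall outer/inner edges : wall-top points
w=(h>.071)&(h<.077); w[:,:355]=0;w[:,385:]=0;w[230:]=0
Q=P[w][:,:2]; q=(Q-OC)@RC; print('near wall x',np.percentile(q[:,0],[5,50,95]),'yaw resid',np.degrees(np.polyfit(q[:,1],q[:,0],1)[0]))
b=(h>.066)&(h<.0705); b[:,:275]=0;b[:,362:]=0;b[260:]=0
q=(P[b][:,:2]-OC)@RC; print('block',np.percentile(q,[1,99],axis=0))
"
```

```text
pin top 28 [ 0.42618257 -0.1263749   0.11997775] [ 0.42565643 -0.12690074  0.12025807]
gate edge yaw -6.511259801020118 63 in cas [-0.03075736 -0.09728765]
near wall x [-0.08797619 -0.0791184  -0.07516664] yaw resid 0.00614382044034156
block [[-0.14526604 -0.09797718]
 [-0.0881994  -0.04849574]]
```

Call:
send_rows(
  plan=[
    [0,0.003,0.001,0.017,-0.007],
    [0,0,0,0.03,0],
    [0,0,0,0.03,0],
    [0,0,0,0.025,0],
    [0,0,0,0.015,0],
    [0,0,0,0,0],
    [255,0,0,0,0],
    [255,0,0,0,0],
    [255,0,0,0,0],
    [255,0,0,0,0],
    [255,0,0,0,0],
    [255,0,0,0,0],
    [255,0,0,0,0],
    [255,0,0,0,0],
    [255,0,0,0,0],
    [255,0,0,0,0],
  ],
)

```text
time_s: 4.62
position: [0.425, -0.1311, 0.1046]
tcp_rot: [[0.109, 0.994, -0.0], [0.994, -0.109, 0.0], [0.0, -0.0, -1.0]]
force: [-0.1, 0.6, 0.5]
opening: 0.326
grasp_force: 0.0
```

```bash
sed -i 's/OC=np.array(.*/OC=np.array([.5460,-.0714])/' h.py; python3 -c "
from h import *
goto(*cas(-.113,-.075),.194,-6.5)"
```

```text
t 4.62 pos [ 0.425  -0.1311  0.1046] yaw -6.26 turn 0.0043 shift(after turn) [-0.002   0.0005 -0.0894] now-axes [-0.002   0.0004 -0.0894] F [-0.1  0.6  0.5] open 0.326 j [-32.  30. 114.   0.  35. -25.]
```

Still closing; wait, then raise.

Call:
send_rows(
  plan=[
    [255,0,0,0,0],
    [255,0,0,0,0],
    [255,0,0,0,0],
    [255,0,0,0,0],
    [255,0,0,0,0],
    [255,0,0,0,0],
  ],
)

```text
time_s: 5.12
position: [0.425, -0.131, 0.1045]
tcp_rot: [[0.109, 0.994, -0.0], [0.994, -0.109, 0.0], [0.0, -0.0, -1.0]]
force: [-0.8, -0.7, -0.1]
opening: 0.177
grasp_force: 30.0
```

```bash
python3 -c "
from h import *
goto(*cas(-.113,-.075),.194,-6.5)"
```

```text
t 5.12 pos [ 0.425  -0.131   0.1045] yaw -6.24 turn 0.0045 shift(after turn) [-0.0021  0.0005 -0.0895] now-axes [-0.0021  0.0005 -0.0895] F [-0.8 -0.7 -0.1] open 0.177 j [-32.  30. 114.  -0.  35. -25.]
```

Call:
send_rows(
  plan=[
    [255,0,0,-0.01,0],
    [255,0,0,-0.02,0],
    [255,0,0,-0.02,0],
    [255,0,0,-0.02,0],
    [255,0,0,-0.02,0],
    [255,0,0,-0.01,0.0045],
    [255,0,0,0,0],
    [255,-0.03,-0.003,0,0],
    [255,-0.03,-0.003,0,0],
    [255,-0.03,-0.003,0,0],
    [255,-0.025,-0.003,0,0],
    [255,0,0,0,0],
    [255,0,0,0,0],
    [255,0,0,0,0],
  ],
)

```text
time_s: 6.28
position: [0.3993, -0.2429, 0.2036]
tcp_rot: [[0.114, 0.993, -0.002], [0.993, -0.114, 0.002], [0.002, -0.002, -1.0]]
force: [-0.4, -1.0, -1.4]
opening: 0.177
grasp_force: 30.0
```

```bash
python3 -c "
from h import *
a=np.array([.425,-.131])+RC@np.array([-.012,-.115])
goto(*a,.1045,-6.5)
im,d,P,c=cloud('side'); cv2.imwrite('pics/s2.png',cv2.resize(im[230:430,240:460],None,fx=3,fy=3))
h=P[...,2]; m=(im.max(2)<90)&(h>.08)&(h<.22)
print(cas(-.125,-.19))
"
```

```text
t 6.28 pos [ 0.3993 -0.2429  0.2036] yaw -6.54 turn -0.0006 shift(after turn) [-0.0009  0.0009  0.0991] now-axes [-0.0011  0.0011  0.099 ] F [-0.4 -1.  -1.4] open 0.177 j [-45.  21. 106.   0.  53. -39.]
[ 0.40029491 -0.24602825]
```

View pics/s2.png

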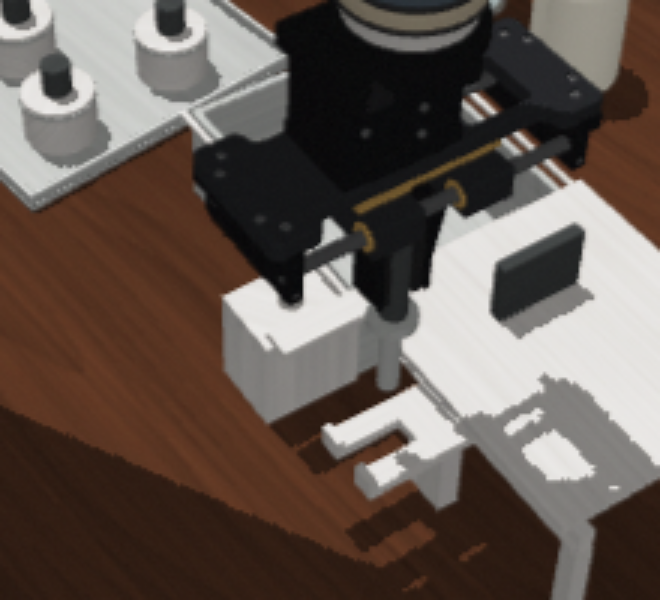

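The side view shows the pin upright in the jaws above the notch plate (slot near crop (395,440)). Lowering, first part with tip well into the slot.

Call:
send_rows(
  plan=[
    [255,-0.001,0.001,0.01,0],
    [255,0,0,0.015,0],
    [255,0,0,0.01,0],
    [255,0,0,0.005,0],
    [255,0,0,0.005,0],
    [255,0,0,0.005,0],
    [255,0,0,0.005,0],
    [255,0,0,0.005,0],
    [255,0,0,0.005,0],
    [255,0,0,0,0],
    [255,0,0,0,0],
  ],
)

```text
time_s: 7.25
position: [0.4008, -0.245, 0.1393]
tcp_rot: [[0.113, 0.994, -0.0], [0.994, -0.113, 0.0], [0.0, -0.0, -1.0]]
force: [0.2, 1.1, -1.6]
opening: 0.174
grasp_force: 30.0
```

```bash
python3 -c "
from h import *
a=np.array([.425,-.131])+RC@np.array([-.012,-.115])
goto(*a,.1045,-6.5)
im,d,P,c=cloud('side'); cv2.imwrite('pics/s3.png',cv2.resize(im[300:430,320:440],None,fx=4,fy=4))
"
```

```text
t 7.25 pos [ 0.4008 -0.245   0.1393] yaw -6.51 turn -0.0002 shift(after turn) [ 0.001  -0.0009  0.0348] now-axes [ 0.0009 -0.0009  0.0348] F [ 0.2  1.1 -1.6] open 0.174 j [-45.  28. 109.  -0.  43. -39.]
```

View pics/s3.png

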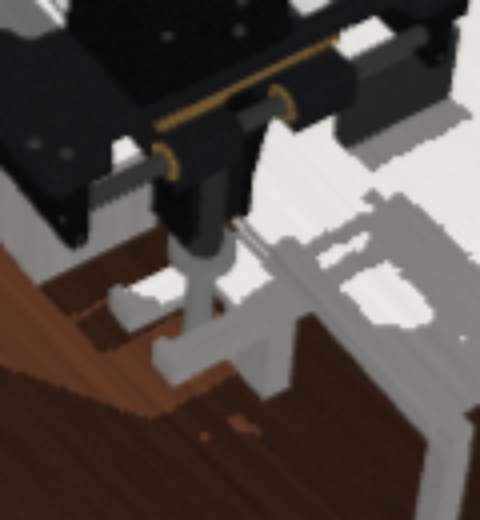

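The shank is between the prongs, force near zero. Lower to seat.

Call:
send_rows(
  plan=[
    [255,0.001,-0.001,0.005,0],
    [255,0,0,0.008,0],
    [255,0,0,0.008,0],
    [255,0,0,0.006,0],
    [255,0,0,0.003,0],
    [255,0,0,0.002,0],
    [255,0,0,0.001,0],
    [255,0,0,0,0],
    [255,0,0,0,0],
  ],
)

```text
time_s: 8.05
position: [0.4002, -0.244, 0.1066]
tcp_rot: [[0.113, 0.994, 0.0], [0.994, -0.113, -0.0], [-0.0, 0.0, -1.0]]
force: [-0.6, 0.9, -0.9]
opening: 0.174
grasp_force: 30.0
```

Call:
send_rows(
  plan=[
    [255,0,0,0.0015,0],
    [255,0,0,0.0005,0],
    [255,0,0,0,0],
    [180,0,0,0,0],
    [180,0,0,0,0],
    [180,0,0,0,0],
    [140,0,0,0,0],
    [140,0,0,0,0],
    [140,0,0,0,0],
    [140,0,0,0,0],
    [140,0,0,0,0],
    [140,0,0,0,0],
  ],
)

```text
time_s: 9.05
position: [0.4001, -0.2439, 0.1046]
tcp_rot: [[0.113, 0.994, -0.0], [0.994, -0.113, 0.0], [0.0, -0.0, -1.0]]
force: [-0.5, -0.1, 0.8]
opening: 0.448
grasp_force: 0.0
```

Call:
send_rows(
  plan=[
    [140,0,0,-0.01,0],
    [140,0,0,-0.03,0],
    [140,0,0,-0.04,0],
    [140,0,0,-0.04,0],
    [140,0.038,0.01,0,0],
    [140,0.038,0.01,0,0],
    [140,0.038,0.01,0,0],
    [140,0.038,0.01,0,0],
    [140,0.038,0.01,0,0],
    [140,0.038,0.01,0,0],
    [140,0.038,0,0,0],
    [140,0.038,0,0,0],
    [140,0.038,0,0,0],
    [140,0,0,0,0],
  ],
)

```text
time_s: 10.22
position: [0.4982, 0.0951, 0.2245]
tcp_rot: [[0.107, 0.994, 0.0], [0.994, -0.107, 0.003], [0.003, 0.0, -1.0]]
force: [-0.1, -1.0, -0.4]
opening: 0.448
grasp_force: 0.0
```

Call:
send_rows(
  plan=[
    [140,0,0,0,-0.1208],
    [140,0,0,0,-0.1208],
    [140,0,0,0,-0.1208],
    [140,0,0,0,-0.1208],
    [140,0,0,0,-0.1208],
    [140,0,0,0,-0.1208],
    [140,0,0,0,-0.1208],
    [140,0,0,0,-0.1208],
    [140,0,0,0,-0.1208],
    [140,0,0,0,-0.1208],
    [140,0,0,0,-0.1208],
    [140,0,0,0,-0.1208],
    [140,0,0,0,-0.1208],
    [140,0,0,0,0],
  ],
)

```text
time_s: 11.38
position: [0.4982, 0.0887, 0.2244]
tcp_rot: [[-0.994, 0.112, -0.0], [0.112, 0.994, -0.0], [0.0, -0.0, -1.0]]
force: [-0.3, -0.2, 0.9]
opening: 0.45
grasp_force: 0.0
```

```bash
cat >> h.py <<'E'
def pots(n='side'):
    im,d,P,c=cloud(n); mx=im.max(2).astype(int);mn=im.min(2).astype(int);h=P[...,2]
    m=(mx-mn<40)&(mx>110)&(h>.035)&(h<.052)&(P[...,0]>.35)&(P[...,0]<.68)&(P[...,1]>-.17)&(P[...,1]<.45)
    k,l,st,ce=cv2.connectedComponentsWithStats(m.astype(np.uint8))
    for i in range(1,k):
        if st[i,4]>60:
            Q=P[l==i][:,:2].astype(np.float32); (x,y),s,_=cv2.minAreaRect(Q); print(n,'lid',st[i,4],round(x,4),round(y,4),np.round(s,3))
    return im
E
python3 -c "
from h import *
im=pots('side'); cv2.imwrite('pics/s4.png',im[180:460,140:540]); pots('top')
goto(.437,.1368,.20,83.5)"
```

```text
side lid 187 0.4371 0.3203 [0.055 0.054]
side lid 203 0.4586 0.2229 [0.051 0.054]
side lid 211 0.5374 0.1398 [0.049 0.053]
side lid 243 0.4362 0.1368 [0.053 0.053]
top lid 91 0.6226 -0.064 [0.13  0.004]
top lid 326 0.4596 0.2256 [0.053 0.053]
top lid 327 0.4376 0.3216 [0.053 0.053]
t 11.48 pos [0.4983 0.0888 0.2245] yaw 83.28 turn -0.0039 shift(after turn) [0.0663 0.0407 0.0245] now-axes [0.0665 0.0405 0.0245] F [-0.7 -0.  -0.9] open 0.45 j [ -3.  22. 100.  -0.  58. -86.]
```

View pics/s4.png

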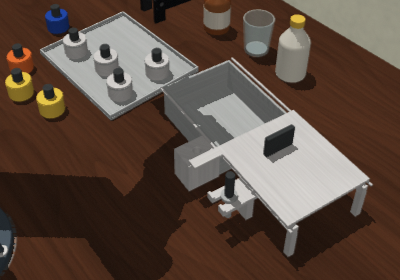

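The pin hangs in the notch (crop (230,187)), and the pots are still where they were. Next is the pot at (0.437, 0.137).

Call:
send_rows(
  plan=[
    [140,0.034,0.02,0,-0.004],
    [140,0.0325,0.0205,0,0],
    [140,0,0,0.03,0],
    [140,0,0,0.04,0],
    [140,0,0,0.04,0],
    [140,0,0,0.03,0],
    [140,0,0,0.015,0],
    [140,0,0,0.006,0],
    [140,0,0,0,0],
    [255,0,0,0,0],
    [255,0,0,0,0],
    [255,0,0,0,0],
    [255,0,0,0,0],
    [255,0,0,0,0],
    [255,0,0,0,0],
    [255,0,0,0,0],
    [255,0,0,0,0],
  ],
)

```text
time_s: 12.9
position: [0.4379, 0.1371, 0.0645]
tcp_rot: [[-0.994, 0.11, 0.003], [0.11, 0.994, 0.0], [-0.003, 0.001, -1.0]]
force: [-0.2, 2.1, 7.0]
opening: 0.241
grasp_force: 30.0
```

```bash
python3 -c "
from h import *
goto(*cas(.035,.042),.19,83.5)
for a in [(.035,.042),(-.035,.042),(.035,-.042),(-.035,-.042)]: print(cas(*a))"
```

```text
t 12.9 pos [0.4379 0.1371 0.0645] yaw 83.69 turn 0.0033 shift(after turn) [-0.166  -0.1529 -0.1255] now-axes [-0.1659 -0.1534 -0.1251] F [-0.2  2.1  7. ] open 0.241 j [  3.  36. 114.   0.  30. -80.]
[ 0.58552955 -0.03363209]
[ 0.51597952 -0.02570787]
[ 0.57602048 -0.11709213]
[ 0.50647045 -0.10916791]
```

Call:
send_rows(
  plan=[
    [255,0,0,-0.01,0.003],
    [255,0,0,-0.025,0],
    [255,0,0,-0.035,0],
    [255,0,0,-0.035,0],
    [255,0,0,-0.02,0],
    [255,-0.025,-0.023,0,0],
    [255,-0.028,-0.0255,0,0],
    [255,-0.028,-0.0255,0,0],
    [255,-0.028,-0.0255,0,0],
    [255,-0.028,-0.0255,0,0],
    [255,-0.019,-0.018,0,0],
    [255,-0.01,-0.01,0,0],
    [255,0,0,0,0],
    [255,0,0,0,0],
  ],
)

```text
time_s: 14.07
position: [0.5831, -0.0337, 0.1876]
tcp_rot: [[-0.993, 0.114, -0.004], [0.114, 0.993, 0.001], [0.004, 0.001, -1.0]]
force: [-0.5, 0.2, -2.4]
opening: 0.244
grasp_force: 30.0
```

```bash
python3 -c "
from h import *
goto(*cas(.035,.042),.066,83.5)"
```

```text
t 14.07 pos [ 0.5831 -0.0337  0.1876] yaw 83.46 turn -0.0007 shift(after turn) [-0.0024  0.0003  0.1216] now-axes [-0.0029  0.0002  0.1216] F [-0.5  0.2 -2.4] open 0.244 j [-14.  31.  91.   0.  59. -98.]
```

Call:
send_rows(
  plan=[
    [255,-0.0025,0,0.02,0],
    [255,0,0,0.035,0],
    [255,0,0,0.03,0],
    [255,0,0,0.02,0],
    [255,0,0,0.008,0],
    [255,0,0,0.005,0],
    [255,0,0,0.003,0],
    [255,0,0,0.002,0],
    [255,0,0,0,0],
    [140,0,0,0,0],
    [140,0,0,0,0],
    [140,0,0,0,0],
    [140,0,0,0,0],
    [140,0,0,0,0],
  ],
)

```text
time_s: 15.23
position: [0.5875, -0.0344, 0.0662]
tcp_rot: [[-0.994, 0.113, 0.001], [0.113, 0.994, -0.0], [-0.001, -0.0, -1.0]]
force: [0.3, -0.1, -0.3]
opening: 0.44
grasp_force: 0.0
```

Call:
send_rows(
  plan=[
    [140,0,0,-0.01,0],
    [140,0,0,-0.035,0],
    [140,0,0,-0.04,0],
    [140,0,0,-0.04,0],
    [140,0.014,0.0335,0,0],
    [140,0.014,0.0335,0,0],
    [140,0.014,0.0335,0,0],
    [140,0.014,0.0335,0,0],
    [140,0.0134,0.0335,0,0],
    [140,0,0,0,0],
    [140,0,0,0,0],
  ],
)

```text
time_s: 16.15
position: [0.5362, 0.1419, 0.1913]
tcp_rot: [[-0.994, 0.109, 0.001], [0.109, 0.994, -0.0], [-0.001, -0.0, -1.0]]
force: [-0.6, -0.5, 0.5]
opening: 0.454
grasp_force: 0.0
```

```bash
python3 -c "
from h import *
pots('side');pots('top')
goto(.5376,.140,.0635,83.5)"
```

```text
side lid 189 0.4372 0.32 [0.052 0.054]
side lid 204 0.4592 0.2244 [0.054 0.053]
side lid 74 0.5423 0.1302 [0.053 0.028]
side lid 188 0.5873 -0.0364 [0.051 0.049]
top lid 127 0.6203 -0.0795 [0.177 0.005]
top lid 307 0.5869 -0.0343 [0.054 0.053]
top lid 320 0.4376 0.3212 [0.053 0.053]
t 16.25 pos [0.5374 0.1397 0.1912] yaw 83.56 turn 0.001 shift(after turn) [-1.000e-04  3.000e-04  1.277e-01] now-axes [0.     0.0003 0.1277] F [-0.6  0.5 -1.1] open 0.448 j [  3.  28.  95.  -0.  57. -80.]
```

Pot 1 stands well placed. Grasp the second pot and lift.

Call:
send_rows(
  plan=[
    [140,0,0,0.03,0],
    [140,0,0,0.04,0],
    [140,0,0,0.035,0],
    [140,0,0,0.016,0],
    [140,0,0,0.006,0],
    [140,0,0,0,0],
    [255,0,0,0,0],
    [255,0,0,0,0],
    [255,0,0,0,0],
    [255,0,0,0,0],
    [255,0,0,0,0],
    [255,0,0,0,0],
    [255,0,0,0,0],
    [255,0,0,-0.01,0],
    [255,0,0,-0.025,0],
    [255,0,0,-0.035,0],
    [255,0,0,-0.035,0],
    [255,0,0,-0.02,0],
    [255,0,0,0,0],
    [255,0,0,0,0],
  ],
)

```text
time_s: 17.92
position: [0.5368, 0.14, 0.1894]
tcp_rot: [[-0.994, 0.112, 0.001], [0.112, 0.994, -0.0], [-0.001, -0.0, -1.0]]
force: [0.9, 0.2, -2.3]
opening: 0.242
grasp_force: 30.0
```

```bash
python3 -c "
from h import *
goto(*cas(.035,-.042),.19,83.5)"
```

```text
t 17.92 pos [0.5368 0.14   0.1894] yaw 83.55 turn 0.0008 shift(after turn) [-0.0681 -0.251  -0.0006] now-axes [-0.0679 -0.251  -0.0005] F [ 0.9  0.2 -2.3] open 0.242 j [  3.  28.  95.  -0.  57. -80.]
```

Call:
send_rows(
  plan=[
    [255,-0.007,-0.025,0,0],
    [255,-0.01,-0.036,0,0],
    [255,-0.01,-0.038,0,0],
    [255,-0.01,-0.038,0,0],
    [255,-0.01,-0.038,0,0],
    [255,-0.01,-0.036,0,0],
    [255,-0.007,-0.025,0,0],
    [255,-0.004,-0.015,0,0],
    [255,0,0,0,0],
    [255,0,0,0,0],
    [255,0,0,0,0],
  ],
)

```text
time_s: 18.83
position: [0.5749, -0.1153, 0.1872]
tcp_rot: [[-0.994, 0.112, -0.004], [0.112, 0.994, 0.002], [0.004, 0.002, -1.0]]
force: [0.5, 0.1, -2.3]
opening: 0.244
grasp_force: 30.0
```

```bash
python3 -c "
from h import *
goto(*cas(.035,-.042),.066,83.5)"
```

```text
t 18.83 pos [ 0.5749 -0.1153  0.1872] yaw 83.57 turn 0.0012 shift(after turn) [-0.0014 -0.0017  0.1212] now-axes [-0.0018 -0.0019  0.1212] F [ 0.5  0.1 -2.3] open 0.244 j [ -22.   31.   90.    0.   59. -106.]
```

Call:
send_rows(
  plan=[
    [255,-0.001,0,0.02,0],
    [255,0,0,0.035,0],
    [255,0,0,0.03,0],
    [255,0,0,0.02,0],
    [255,0,0,0.007,0],
    [255,0,0,0.005,0],
    [255,0,0,0.003,0],
    [255,0,0,0.002,0],
    [255,0,0,0,0],
    [140,0,0,0,0],
    [140,0,0,0,0],
    [140,0,0,0,0],
    [140,0,0,0,0],
    [140,0,0,0,0],
    [140,0,0,-0.01,0],
    [140,0,0,-0.035,0],
    [140,0,0,-0.04,0],
    [140,0,0,-0.04,0],
    [140,0,0,0,0],
  ],
)

```text
time_s: 20.42
position: [0.5822, -0.119, 0.2004]
tcp_rot: [[-0.994, 0.112, 0.016], [0.112, 0.994, -0.006], [-0.016, -0.005, -1.0]]
force: [0.2, -0.5, 0.2]
opening: 0.454
grasp_force: 0.0
```

```bash
python3 -c "
from h import *
pots('side');pots('top')
goto(.4595,.225,.19,83.5)"
```

```text
side lid 224 0.4371 0.3205 [0.052 0.054]
side lid 240 0.459 0.2239 [0.051 0.054]
side lid 307 0.5848 -0.0362 [0.053 0.054]
side lid 315 0.5768 -0.1185 [0.049 0.054]
side lid 268 0.4118 -0.1505 [0.042 0.08 ]
top lid 283 0.5877 -0.0337 [0.05  0.055]
top lid 201 0.4622 0.234 [0.035 0.055]
top lid 321 0.4381 0.3213 [0.053 0.052]
t 20.52 pos [ 0.5785 -0.1176  0.1945] yaw 83.53 turn 0.0006 shift(after turn) [0.1571 0.327  0.0045] now-axes [0.1569 0.3271 0.0031] F [-0.3 -0.3 -0.1] open 0.448 j [ -22.   30.   90.    0.   59. -106.]
```

Call:
send_rows(
  plan=[
    [140,0.0157,0.0327,0,0],
    [140,0.0157,0.0327,0,0],
    [140,0.0157,0.0327,0,0],
    [140,0.0157,0.0327,0,0],
    [140,0.0157,0.0327,0,0],
    [140,0.0157,0.0327,0,0],
    [140,0.0157,0.0327,0,0],
    [140,0.0157,0.0327,0,0],
    [140,0.0157,0.0327,0,0],
    [140,0.0157,0.0327,0,0],
    [140,0,0,0,0],
    [140,0,0,0,0],
    [140,0,0,0,0],
  ],
)

```text
time_s: 21.6
position: [0.4575, 0.2251, 0.1907]
tcp_rot: [[-0.994, 0.112, -0.002], [0.112, 0.994, -0.001], [0.002, -0.001, -1.0]]
force: [-0.4, -0.4, 0.1]
opening: 0.453
grasp_force: 0.0
```

```bash
python3 -c "
from h import *
pots('side');pots('top')
goto(.4595,.225,.0635,83.5)"
```

```text
side lid 187 0.4368 0.3185 [0.052 0.054]
side lid 70 0.4494 0.2265 [0.027 0.057]
side lid 263 0.5844 -0.037 [0.054 0.054]
side lid 298 0.5768 -0.1192 [0.049 0.053]
top lid 106 0.6219 -0.0664 [0.145 0.004]
top lid 304 0.5874 -0.035 [0.053 0.055]
top lid 306 0.5797 -0.118 [0.054 0.054]
t 21.7 pos [0.4583 0.2243 0.191 ] yaw 83.44 turn -0.001 shift(after turn) [-0.0011  0.0009  0.1275] now-axes [-0.0012  0.001   0.1275] F [ 0.1 -0.3  0.4] open 0.453 j [ 14.  25. 101.  -0.  54. -70.]
```

Call:
send_rows(
  plan=[
    [140,-0.001,0.001,0.03,0],
    [140,0,0,0.04,0],
    [140,0,0,0.035,0],
    [140,0,0,0.016,0],
    [140,0,0,0.006,0],
    [140,0,0,0,0],
    [255,0,0,0,0],
    [255,0,0,0,0],
    [255,0,0,0,0],
    [255,0,0,0,0],
    [255,0,0,0,0],
    [255,0,0,0,0],
    [255,0,0,0,0],
    [255,0,0,-0.01,0],
    [255,0,0,-0.025,0],
    [255,0,0,-0.035,0],
    [255,0,0,-0.035,0],
    [255,0,0,-0.02,0],
    [255,0,0,0,0],
    [255,0,0,0,0],
  ],
)

```text
time_s: 23.37
position: [0.4593, 0.2265, 0.1909]
tcp_rot: [[-0.994, 0.112, 0.003], [0.112, 0.994, 0.001], [-0.002, 0.001, -1.0]]
force: [0.1, -0.6, -2.5]
opening: 0.246
grasp_force: 30.0
```

```bash
python3 -c "
from h import *
goto(*cas(-.035,-.042),.19,83.5)"
```

```text
t 23.37 pos [0.4593 0.2265 0.1909] yaw 83.55 turn 0.0008 shift(after turn) [-0.0848 -0.3281  0.0009] now-axes [-0.0846 -0.3282  0.0008] F [ 0.1 -0.6 -2.5] open 0.246 j [ 14.  25. 101.  -0.  54. -70.]
```

Call:
send_rows(
  plan=[
    [255,-0.006,-0.022,0,0],
    [255,-0.009,-0.036,0,0],
    [255,-0.01,-0.038,0,0],
    [255,-0.01,-0.038,0,0],
    [255,-0.01,-0.038,0,0],
    [255,-0.01,-0.038,0,0],
    [255,-0.01,-0.038,0,0],
    [255,-0.009,-0.036,0,0],
    [255,-0.006,-0.024,0,0],
    [255,-0.004,-0.015,0,0],
    [255,0,-0.005,0,0],
    [255,0,0,0,0],
    [255,0,0,0,0],
  ],
)

```text
time_s: 24.45
position: [0.5042, -0.1079, 0.1883]
tcp_rot: [[-0.994, 0.113, -0.004], [0.113, 0.994, 0.002], [0.004, 0.002, -1.0]]
force: [0.2, -0.1, -1.4]
opening: 0.242
grasp_force: 30.0
```

```bash
python3 -c "
from h import *
goto(*cas(-.035,-.042),.066,83.5)"
```

```text
t 24.45 pos [ 0.5042 -0.1079  0.1883] yaw 83.51 turn 0.0002 shift(after turn) [-0.0024 -0.001   0.1223] now-axes [-0.0028 -0.0012  0.1223] F [ 0.2 -0.1 -1.4] open 0.242 j [ -25.   26.  100.    0.   54. -108.]
```

Call:
send_rows(
  plan=[
    [255,-0.001,0,0.02,0],
    [255,0,0,0.035,0],
    [255,0,0,0.03,0],
    [255,0,0,0.02,0],
    [255,0,0,0.008,0],
    [255,0,0,0.005,0],
    [255,0,0,0.003,0],
    [255,0,0,0.002,0],
    [255,0,0,0,0],
    [140,0,0,0,0],
    [140,0,0,0,0],
    [140,0,0,0,0],
    [140,0,0,0,0],
    [140,0,0,0,0],
    [140,0,0,-0.01,0],
    [140,0,0,-0.03,0],
    [140,0,0,-0.04,0],
    [140,0,0,-0.04,0],
    [140,0,0,0,0],
    [140,0,0,0,0],
  ],
)

```text
time_s: 26.12
position: [0.5083, -0.1098, 0.1897]
tcp_rot: [[-0.994, 0.113, 0.006], [0.113, 0.994, -0.003], [-0.007, -0.002, -1.0]]
force: [0.1, 1.1, -0.2]
opening: 0.446
grasp_force: 0.0
```

```bash
python3 -c "
from h import *
pots('side');pots('top')
goto(.4375,.321,.19,83.5)"
```

```text
side lid 219 0.437 0.3207 [0.054 0.052]
side lid 290 0.5848 -0.0359 [0.052 0.053]
side lid 320 0.577 -0.1193 [0.052 0.053]
side lid 302 0.5057 -0.111 [0.05  0.054]
side lid 267 0.4143 -0.1503 [0.041 0.082]
top lid 162 0.5889 -0.0218 [0.027 0.054]
top lid 327 0.4374 0.3211 [0.052 0.053]
t 26.22 pos [ 0.506  -0.1088  0.1865] yaw 83.53 turn 0.0005 shift(after turn) [ 0.1167  0.4193 -0.0035] now-axes [ 0.1165  0.4194 -0.0033] F [ 0.2 -0.4 -0.3] open 0.452 j [ -25.   26.  100.    0.   54. -108.]
```

Call:
send_rows(
  plan=[
    [140,0.0097,0.035,0,0],
    [140,0.0097,0.035,0,0],
    [140,0.0097,0.035,0,0],
    [140,0.0097,0.035,0,0],
    [140,0.0097,0.035,0,0],
    [140,0.0097,0.035,0,0],
    [140,0.0097,0.035,0,0],
    [140,0.0097,0.035,0,0],
    [140,0.0097,0.035,0,0],
    [140,0.0097,0.035,0,0],
    [140,0.0097,0.035,0,0],
    [140,0.0097,0.0345,0,0],
    [140,0,0,0,0],
    [140,0,0,0,0],
    [140,0,0,0,0],
  ],
)

```text
time_s: 27.47
position: [0.4371, 0.32, 0.1849]
tcp_rot: [[-0.994, 0.112, -0.004], [0.112, 0.994, -0.002], [0.003, -0.003, -1.0]]
force: [0.4, 0.1, -0.5]
opening: 0.454
grasp_force: 0.0
```

```bash
python3 -c "
from h import *
pots('side')
goto(.4375,.321,.0635,83.5)"
```

```text
side lid 264 0.5866 -0.0344 [0.052 0.053]
side lid 302 0.5787 -0.1173 [0.052 0.053]
side lid 303 0.5058 -0.1103 [0.051 0.054]
t 27.52 pos [0.4375 0.3195 0.1852] yaw 83.5 turn -0.0 shift(after turn) [0.0002 0.0015 0.1217] now-axes [-1.000e-04  1.800e-03  1.217e-01] F [ 0.4 -0.2 -0.8] open 0.449 j [ 24.  28.  97.  -0.  55. -59.]
```

Call:
send_rows(
  plan=[
    [140,0,0.0015,0.03,0],
    [140,0,0,0.04,0],
    [140,0,0,0.03,0],
    [140,0,0,0.015,0],
    [140,0,0,0.006,0],
    [140,0,0,0,0],
    [255,0,0,0,0],
    [255,0,0,0,0],
    [255,0,0,0,0],
    [255,0,0,0,0],
    [255,0,0,0,0],
    [255,0,0,0,0],
    [255,0,0,0,0],
    [255,0,0,-0.01,0],
    [255,0,0,-0.025,0],
    [255,0,0,-0.035,0],
    [255,0,0,-0.035,0],
    [255,0,0,-0.02,0],
    [255,0,0,0,0],
    [255,0,0,0,0],
  ],
)

```text
time_s: 29.18
position: [0.4383, 0.3223, 0.1914]
tcp_rot: [[-0.994, 0.112, 0.001], [0.112, 0.994, 0.001], [-0.001, 0.001, -1.0]]
force: [-0.1, 1.1, -2.0]
opening: 0.239
grasp_force: 30.0
```

```bash
python3 -c "
from h import *
goto(*cas(-.035,.042),.19,83.5)"
```

```text
t 29.18 pos [0.4383 0.3223 0.1914] yaw 83.55 turn 0.0008 shift(after turn) [-0.1165 -0.337   0.0014] now-axes [-0.1163 -0.337   0.0013] F [-0.1  1.1 -2. ] open 0.239 j [ 25.  27.  96.  -0.  56. -59.]
```

Call:
send_rows(
  plan=[
    [255,-0.008,-0.022,0,0],
    [255,-0.013,-0.037,0,0],
    [255,-0.013,-0.038,0,0],
    [255,-0.013,-0.038,0,0],
    [255,-0.013,-0.038,0,0],
    [255,-0.013,-0.038,0,0],
    [255,-0.013,-0.038,0,0],
    [255,-0.012,-0.036,0,0],
    [255,-0.009,-0.026,0,0],
    [255,-0.006,-0.018,0,0],
    [255,-0.003,-0.008,0,0],
    [255,0,0,0,0],
    [255,0,0,0,0],
  ],
)

```text
time_s: 30.27
position: [0.5143, -0.0249, 0.1891]
tcp_rot: [[-0.994, 0.114, -0.004], [0.114, 0.994, 0.002], [0.004, 0.001, -1.0]]
force: [-0.5, 0.9, -2.2]
opening: 0.243
grasp_force: 30.0
```

```bash
python3 -c "
from h import *
goto(*cas(-.035,.042),.066,83.5)"
```

```text
t 30.27 pos [ 0.5143 -0.0249  0.1891] yaw 83.48 turn -0.0003 shift(after turn) [-0.0017 -0.0006  0.1231] now-axes [-0.0022 -0.0008  0.1231] F [-0.5  0.9 -2.2] open 0.243 j [-15.  26. 100.   0.  54. -99.]
```

Call:
send_rows(
  plan=[
    [255,-0.001,0,0.02,0],
    [255,0,0,0.035,0],
    [255,0,0,0.03,0],
    [255,0,0,0.02,0],
    [255,0,0,0.008,0],
    [255,0,0,0.005,0],
    [255,0,0,0.003,0],
    [255,0,0,0.002,0],
    [255,0,0,0,0],
    [140,0,0,0,0],
    [140,0,0,0,0],
    [140,0,0,0,0],
    [140,0,0,0,0],
    [140,0,0,0,0],
    [140,0,0,-0.01,0],
    [140,0,0,-0.03,0],
    [140,0,0,-0.04,0],
    [140,0,0,-0.04,0],
    [140,0,0,0,0],
    [140,0,0,0,0],
  ],
)

```text
time_s: 31.93
position: [0.5185, -0.0262, 0.1907]
tcp_rot: [[-0.994, 0.113, 0.007], [0.113, 0.994, -0.002], [-0.007, -0.001, -1.0]]
force: [-0.4, 0.7, -0.5]
opening: 0.45
grasp_force: 0.0
```

```bash
python3 -c "
from h import *
im=pots('side'); pots('top'); cv2.imwrite('pics/s5.png',cv2.resize(im[100:460,140:540],None,fx=1.5,fy=1.5))
goto(*cas(0,-.22),.23,83.5)"
```

```text
side lid 265 0.5877 -0.0343 [0.053 0.053]
side lid 234 0.5143 -0.0279 [0.049 0.052]
side lid 298 0.577 -0.1187 [0.05  0.054]
side lid 256 0.5047 -0.1097 [0.052 0.052]
side lid 168 0.4207 -0.1575 [0.006 0.065]
t 32.03 pos [ 0.516  -0.0256  0.1875] yaw 83.53 turn 0.0005 shift(after turn) [-0.035  -0.2622 -0.0425] now-axes [-0.0348 -0.2622 -0.0426] F [-0.8  0.3  0.3] open 0.452 j [-15.  26. 100.  -0.  54. -99.]
```

View pics/s5.png

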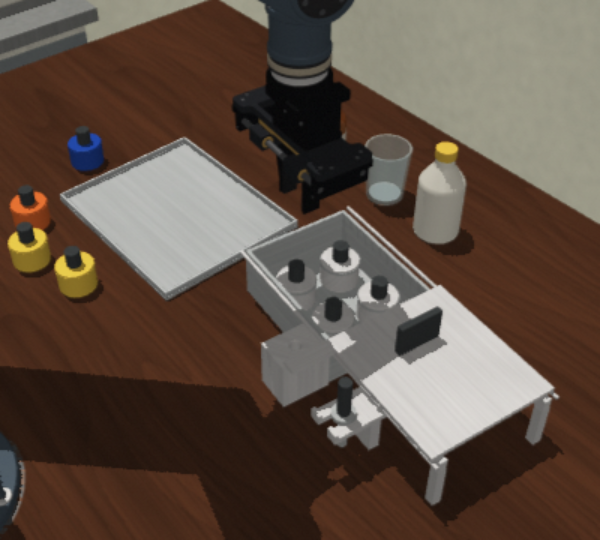

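All four pots stand in the trough and the pin hangs in the notch (picture (343,405)). Now go behind the lug with closed jaws.

Call:
send_rows(
  plan=[
    [255,-0.005,-0.036,-0.003,0],
    [255,-0.005,-0.037,-0.003,0],
    [255,-0.005,-0.037,-0.003,0],
    [255,-0.005,-0.037,0,0],
    [255,-0.005,-0.037,0,0],
    [255,-0.005,-0.037,0,0],
    [255,-0.005,-0.036,0,0],
    [255,0,0,0,0],
    [255,0,0,0,0],
    [255,0,0,0,0],
    [255,0,0,0,0],
    [255,0,0,0,0],
    [255,0,0,0,0],
  ],
)

```text
time_s: 33.12
position: [0.5226, -0.2835, 0.1964]
tcp_rot: [[-0.994, 0.111, -0.001], [0.111, 0.994, 0.001], [0.001, 0.001, -1.0]]
force: [0.8, -0.5, -0.2]
opening: 0.003
grasp_force: 0.0
```

```bash
python3 -c "
from h import *
goto(*cas(0,-.215),.106,83.5)
im,d,P,c=cloud('side');h=P[...,2]
m=(im.max(2)<80)&(h>.09)&(h<.133)&(P[...,0]>.48)&(P[...,0]<.57)&(P[...,1]<-.2)&(P[...,1]>-.3)
k,l,st,ce=cv2.connectedComponentsWithStats(m.astype(np.uint8))
for i in range(1,k):
  if st[i,4]>50:
    q=(P[l==i][:,:2]-OC)@RC; print(st[i,4],np.percentile(q,[5,50,95],axis=0))
"
```

```text
t 33.12 pos [ 0.5226 -0.2835  0.1964] yaw 83.64 turn 0.0024 shift(after turn) [ 0.0007 -0.0016  0.0904] now-axes [ 0.0006 -0.0017  0.0904] F [ 0.8 -0.5 -0.2] open 0.003 j [ -39.   31.   89.    0.   61. -123.]
507 [[-0.03014715 -0.16881962]
 [-0.00477063 -0.16698317]
 [ 0.02439376 -0.16204715]]
```

Call:
send_rows(
  plan=[
    [255,0,-0.001,0.03,0.002],
    [255,0,0,0.035,0],
    [255,0,0,0.02,0],
    [255,0,0,0.005,0],
    [255,0,0,0,0],
    [255,0,0.01,0,0],
    [255,0,0.01,0,0],
    [255,0,0.006,0,0],
    [255,0,0.004,0,0],
    [255,0,0.004,0,0],
    [255,0,0.004,0,0],
    [255,0,0.004,0,0],
    [255,0,0.004,0,0],
    [255,0,0,0,0],
  ],
)

```text
time_s: 34.33
position: [0.5281, -0.2428, 0.1075]
tcp_rot: [[-0.994, 0.113, 0.001], [0.113, 0.994, -0.005], [-0.002, -0.005, -1.0]]
force: [-3.0, -5.2, 0.1]
opening: 0.01
grasp_force: 3.2
```

```bash
cat >> h.py <<'E'
def lug():
    im,d,P,c=cloud('side');h=P[...,2]; q=np.full(h.shape+(2,),9.); q=(P[...,:2]-OC)@RC
    m=(im.max(2)<80)&(h>.09)&(h<.133)&(abs(q[...,0])<.04)
    k,l,st,ce=cv2.connectedComponentsWithStats(m.astype(np.uint8))
    for i in range(1,k):
        if st[i,4]>50: print('dark',st[i,4],np.percentile(q[l==i],[5,50,95],axis=0).round(4).tolist())
    return im
E
python3 -c "
from h import *
goto(*cas(0,.010),.106,83.5)
lug()
"
```

```text
t 34.33 pos [ 0.5281 -0.2428  0.1075] yaw 83.51 turn 0.0002 shift(after turn) [0.0016 0.1823 0.0015] now-axes [0.0016 0.1823 0.0006] F [-3.  -5.2  0.1] open 0.01 j [ -36.   37.   95.   -0.   48. -119.]
dark 467 [[-0.0309, -0.1826], [-0.0104, -0.1611], [0.0065, -0.1538]]
```

Call:
send_rows(
  plan=[
    [255,0,0.006,0,0],
    [255,0,0.01,0,0],
    [255,0,0.01,0,0],
    [255,0,0.01,0,0],
    [255,0,0.01,0,0],
    [255,0,0.01,0,0],
    [255,0,0.01,0,0],
    [255,0,0.01,0,0],
    [255,0,0.01,0,0],
    [255,0,0.01,0,0],
    [255,0,0.01,0,0],
    [255,0,0.01,0,0],
    [255,0,0.01,0,0],
    [255,0,0.01,0,0],
    [255,0,0.01,0,0],
    [255,0,0.01,0,0],
    [255,0,0.006,0,0],
    [255,0,0.003,0,0],
    [255,0,0,0,0],
  ],
)

```text
time_s: 35.97
position: [0.5472, -0.078, 0.1074]
tcp_rot: [[-0.994, 0.113, 0.001], [0.113, 0.994, -0.004], [-0.002, -0.004, -1.0]]
force: [-0.6, -6.2, 2.1]
opening: 0.006
grasp_force: 3.0
```

```bash
python3 -c "
from h import *
goto(*cas(0,.017),.106,83.5)
lug()
"
```

```text
t 35.97 pos [ 0.5472 -0.078   0.1074] yaw 83.52 turn 0.0004 shift(after turn) [0.0019 0.0234 0.0014] now-axes [0.0019 0.0235 0.0014] F [-0.6 -6.2  2.1] open 0.006 j [ -20.   35.   99.   -0.   46. -103.]
dark 408 [[-0.0302, -0.0172], [-0.0097, 0.0044], [0.0074, 0.0108]]
```

Call:
send_rows(
  plan=[
    [255,0,0.006,0,0],
    [255,0,0.006,0,0],
    [255,0,0.004,0,0],
    [255,0,0.003,0,0],
    [255,0,0.002,0,0],
    [255,0,0.002,0,0],
    [255,0,0.0015,0,0],
    [255,0,0,0,0],
  ],
)

```text
time_s: 36.68
position: [0.5499, -0.0549, 0.1075]
tcp_rot: [[-0.994, 0.112, 0.001], [0.112, 0.994, -0.005], [-0.002, -0.005, -1.0]]
force: [-3.0, -9.8, 3.4]
opening: 0.003
grasp_force: 5.0
```

```bash
python3 -c "
from h import *
goto(*cas(0,.020),.106,83.5)
im=lug(); cv2.imwrite('pics/s6.png',cv2.resize(im[200:440,280:520],None,fx=2.4,fy=2.4))
"
```

```text
t 36.68 pos [ 0.5499 -0.0549  0.1075] yaw 83.54 turn 0.0007 shift(after turn) [0.002  0.0031 0.0015] now-axes [0.002  0.0031 0.0014] F [-3.  -9.8  3.4] open 0.003 j [ -17.   35.   99.   -0.   46. -100.]
dark 400 [[-0.0299, 0.0059], [-0.0101, 0.027], [0.0078, 0.0344]]
```

View pics/s6.png

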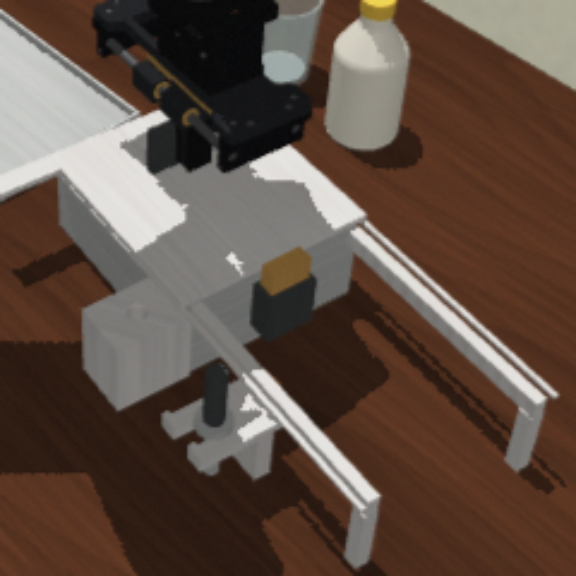

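The brass catch at (287,268) stands exposed behind the gate. I'll push slightly further to make sure it has reached the stop.

Call:
send_rows(
  plan=[
    [255,0,0.0015,0,0],
    [255,0,0.0015,0,0],
    [255,0,0,0,0],
    [255,0,0,0,0],
  ],
)

```text
time_s: 37.07
position: [0.55, -0.0547, 0.1075]
tcp_rot: [[-0.994, 0.111, 0.0], [0.111, 0.994, -0.009], [-0.001, -0.009, -1.0]]
force: [-5.2, -18.4, 2.8]
opening: 0.004
grasp_force: 9.4
```

```bash
python3 -c "
from h import *
goto(*cas(0,.020),.106,83.5)
im,d,P,c=cloud('side'); h=P[...,2]; q=(P[...,:2]-OC)@RC
b=(im[...,2].astype(int)-im[...,0]>50)&(abs(q[...,0])<.03)&(abs(q[...,1]+.1085)<.02)&(h>.05)
print('brass',b.sum(),np.percentile(h[b],[2,50,98]), np.percentile(q[b],[2,98],axis=0))
"
```

```text
t 37.07 pos [ 0.55   -0.0547  0.1075] yaw 83.61 turn 0.0019 shift(after turn) [0.002  0.0029 0.0015] now-axes [0.002  0.003  0.0015] F [ -5.2 -18.4   2.8] open 0.004 j [ -17.   35.   99.   -1.   46. -100.]
brass 256 [0.06877095 0.0862268  0.09352879] [[-0.01995628 -0.1178512 ]
 [ 0.01631964 -0.10384475]]
```

At the stop, with the catch up (top about 90 mm). Withdraw.

Call:
send_rows(
  plan=[
    [255,0,-0.005,0,0],
    [255,0,-0.01,0,0],
    [255,0,-0.015,0,0],
    [255,0,0,-0.03,0],
    [255,0,0,-0.04,0],
    [255,0,0,-0.04,0],
    [255,0,0,-0.03,0],
    [255,0.03,0.02,0,0],
    [255,0,0.04,0,0],
    [255,0,0.04,0,0],
    [255,0,0.04,0,0],
    [255,0,0.04,0,0],
    [255,0,0.04,0,0],
    [255,0,0.04,0,0],
    [255,0,0,0,0],
    [255,0,0,0,0],
    [255,0,0,0,0],
    [255,0,0,0,0],
  ],
)

```text
time_s: 38.62
position: [0.5461, 0.1816, 0.2464]
tcp_rot: [[-0.993, 0.116, -0.001], [0.116, 0.993, -0.0], [0.001, -0.0, -1.0]]
force: [1.0, 0.3, 0.2]
opening: 0.004
grasp_force: 0.0
```

```bash
python3 -c "
from h import *
im=lug(); cv2.imwrite('pics/s7.png',cv2.resize(im[180:440,280:520],None,fx=2.3,fy=2.3))
"
```

```text
dark 476 [[-0.0299, 0.0272], [-0.0049, 0.0298], [0.0237, 0.0354]]
```

View pics/s7.png

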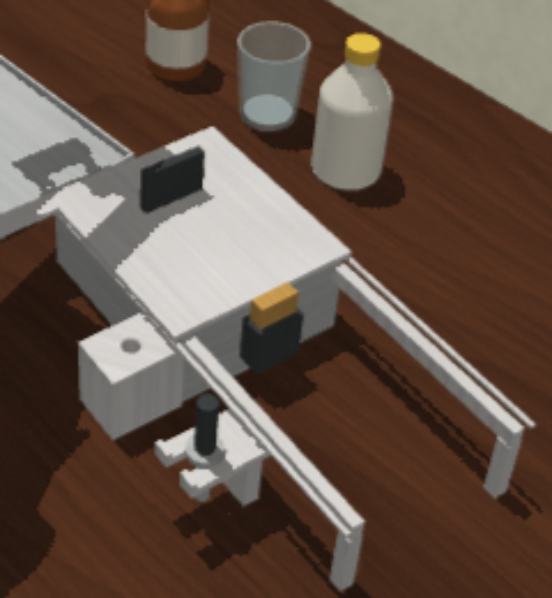

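The gate is shut (lug rear at y 0.030), the catch is up at (275,305), the pin hangs in the notch at (207,430) and the bottles and beaker have not moved.

```bash
python3 -c "
from rig import *
print(hand_in())"
```

```text
the job is handed in; nothing more can be done
None
```

The job is handed in (no verdict was returned): all four pots were standing in the trough before the gate closed over them, the pin hangs in the notch, the gate is shut with the catch up, and the bottles and beaker look undisturbed.

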